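Open the dock's barrier and slide the culture dish home

ROBOT

A 6-joint arm with a two-finger parallel gripper is mounted at the origin on a cart in front of the work surface, level with it; the furniture and walls round the work are solid. World frame = base frame: x ahead of the robot, y to its left, z up, the work surface at z = 0. Lengths are in m, angles in rad, forces in N, time in s.
With the tool pointing down it reaches from about 0.25 to 0.725 m from the base axis. Payload 4 kg.
Tool frame: the origin (TCP) lies on the centre line of the jaws, within the pads' length; the fingertips stand robot.tip_extent ahead of it and the grasp point (between the pads) lies 6 mm ahead of it (robot.tip_extent is the distance from the TCP to the fingertips, in m); z points along the fingers, y is the line along which they close (so a half turn about z gives the same grasp; the last joint's range is limited). The gripper opens to 85 mm and grips with 20 to 120 N. Pads are 22 mm wide; open, the fingers measure 114 mm over their backs; the gripper's body (76 mm by 85 mm) begins 54 mm behind the grasp point. The pads swing forward as they close: fully open they stand 13 mm farther back than shut.
Start: joints at [0, 0.241, 0.005, 1.335, 0, 1.571], TCP at [0.5, -0, 0.256] pointing down, gripper open.
Joint ranges: [-2.72, 2.72], [-1.05, 1.87], [-1.09, 1.28], [-1.99, 2.15], [-1.42, 1.44], [-3.14, 3.14]. Speed limits (rad/s): [2.79, 2.79, 3.14, 3.14, 3.14, 3.14].

INTERFACE

Orientations are given as a rotation vector (axis times angle).
In Python, from station import robot gives the robot as it stands.
- The arm moves only by the tool drive_tool, never from a script. Its argument "deltas" is a list of rows, each an object of numbers: "grip": the opening, from -1 (shut) to 1 (fully open); "dx", "dy", "dz": the shift along the tool's x, y, z each as a share of 500 mm, from -1 to 1; "spin": the turn about the tool's z as a share of 180 degrees, from -1 to 1. A call has 1 to 8 rows; each row is the pose to reach, as a shift and turn from the pose commanded when the call began, along the tool's axes at that moment, turning the shorter way round; what a row does not reach only later rows make up. A row lasts 1/10 s, in which the tool goes at most 50 mm and 8.59 degrees, less where a joint would pass 70% of its speed; a pose out of reach is approached as far as the arm can. A call with a number of a shift or a turn outside -1 to 1 is refused whole. A call with a gripper value outside its range is refused whole. The fingers move at their own pace and stop on an object; the grip force is fixed at half the most. Time passes only in rows, so rows that repeat a pose let the fingers close. It gives the time, the measured TCP pose, the force, the opening and the grip force at its end, in the units of the state.
- robot.read_state(): the state, without advancing time (a new reading comes with each control period).
- robot.snapshot(name): name is "side" or "top" or "wrist"; returns a dict with "color" (480x640x3 uint8, red, green, blue), "fx", "fy", "cx", "cy" (pixels), "world_to_cam" (4x4, takes a point from world to camera coordinates); the wrist camera has in their place "T_tool_cam" (4x4, takes a point from camera to tool coordinates, whose origin is the TCP and whose axes are the flange's). Camera axes: x right, y up, looking along -z (the intrinsics and any distortion apply to the point x, -y, -z); pixel columns grow to the right and rows downward; lengths in m; the calibration is good to about 2 mm. A picture is of the moment at which its call begins: read the wrist's pose just before it. There is no depth.
- robot.sign_off(): hands the job in; it is judged then, once.
The state is a dict: "time_s": time; "joint_positions": joint angles; "joint_vel": joint speeds; "effort": joint torques, N m; "tool_pos": TCP position; "eef_rot": TCP orientation; "contact_force": force on the tool from outside, world axes, zero at the start; "torque": the same for the moment, N m; "gripper_width": finger opening in m; "gripper_force": force on a finger pad.
Only numpy, scipy, OpenCV 4.12 (cv2) and the standard library are available. Lean on these libraries where they do the work, as an engineer would, in place of code of your own. Each camera call takes 0.05 s, during which the arm holds its last target. There are 200 camera calls.

TASK

Push the dock's counterweighted barrier arm up, past its balance point, until it tips over and stays raised by itself. Then push the round culture dish along the desk, under where the arm was, fully home into the low U-shaped bay so that it lies flat against the bay's back wall. Only push with the fingers: never lift the dish off the desk or tip it, and leave the bottles, the vial, the slide mailer and the objective case where they stand.

Things in the scene. Friction and masses are not known exactly. Their poses are not given: they have to be found in the camera images.
- dock: grey dock, fixed. Origin on the desk under the middle of the closed barrier arm. x axis: roughly away from the robot (yaw within 0.25 rad), to the pivot post 100 mm along +x (101 mm high, 50 mm wide, on an 8 mm base plate from x = +44 mm on). y axis: roughly to the robot's left, the lane the dish is pushed along: it starts at negative y, the bay is at positive y. z up.
- barrier (a joint): barrier arm's angle, rad: 0 = closed, level, pointing from the pivot to the dock's -x (towards the robot); grows as the free end is pushed up and over towards the dock's +x; stops at 1.75. Balance point near 0.92: below it the arm falls shut, above it it tips slowly back onto its stop and stays. 1 to 2 N at the crossbar raises it.
- pivot (a point): axis of the barrier's hinge (along the dock's y), 85 mm above the desk, 100 mm along the dock's +x from its origin
- handle (a point): middle of the arm's crossbar (T-bar): round dark bar, 14 mm diameter, 104 mm long along the dock's y, at the arm's free end, 170 mm from the pivot; 85 mm above the desk when closed. The arm is a 14 mm tube. The counterweight, a 36 mm cylinder 60 mm above the pivot, swings down to the dock's +x as the arm rises.
- bay_home (a point): where the middle of the dish's underside belongs, on the desk: dock x = 0, y = +111 mm. The bay has no floor, only grey walls 22 mm high, 8 mm thick: side walls 76 mm apart inside, back wall's inner face 29 mm beyond this point (dock y = +140 mm), mouth flared to about 98 mm at dock y = +70 mm.
- dish: round clear culture dish with a pale filling and its lid on, 58 mm diameter, 16 mm high, light (12 to 24 g), lying loose on the desk at dock y = -105 to -165 mm, on the other side of the closed barrier from the bay; origin at the middle of its underside. It slides easily; fingertips a few mm above the desk push it by its rim.
- white_bottle: bystander: white bottle, 48 mm diameter, 115 mm high, loose; origin at the middle of its underside
- vial: bystander: small glass vial with a cap, 22 mm diameter, 52 mm high, loose; origin at the middle of its underside
- mailer_white: bystander: flat white slide mailer, 34 x 84 x 15 mm, loose; origin at the middle of its underside
- dropper: bystander: small brown bottle with a black cap, 28 mm diameter, 70 mm high, loose; origin at the middle of its underside
- case_white: bystander: cylindrical objective case, white with a black foot, 39 mm diameter, 82 mm high, loose, to the back left; origin at the middle of its underside
Not all that is in view belongs to the job. There is more than one size of the dish; the one meant has the size given above.

How it is judged:
By the outcome, as a careful person would: the job done as asked, in the order asked, and still so for the second after the job is handed in, with the robot touching nothing.
It also fails if it takes over 64 s, if anything falls off the work surface, if the arm or the gripper's body presses on something with over 40 N, if the wrist force passes 120 N, or if a joint passes its speed limit or range.

## Working session

There is one attempt and no reset: what is moved stays moved. The work goes in short steps, Python scripts to look and compute and a tool call to move; the robot and the scene stay as the last step left them, time stands still between calls to the robot, and variables do not carry over. Pictures are saved under pics/ and viewed, at most 10 in all, crops included, and the job is handed in when it is done.

Besides the shell and the picture viewer there is one more tool, called after ">>>" as name(argument=value, ...) on one line, values as JSON. drive_tool: Moves the arm, as the interface text tells. Shift numbers are shares of 500 mm and turn numbers shares of 180 degrees, none past 1 either way. Its arguments: {"type":"object","properties":{"deltas":{"type":"array"}},"required":["deltas"]}

```bash
mkdir -p pics; cat > h.py <<'E'
import numpy as np, cv2, sys
from station import robot
from scipy.spatial.transform import Rotation as R
def snap(n,f):
    s=robot.snapshot(n); cv2.imwrite('pics/'+f,s['color'][:,:,::-1]); 
    d={k:v for k,v in s.items() if k!='color'}; np.save('pics/'+f[:-4]+'.npy',d,allow_pickle=True); return s
def pt(f,u,v,z):
    d=np.load('pics/'+f+'.npy',allow_pickle=True).item(); M=np.linalg.inv(np.array(d['world_to_cam']))
    r=M[:3,:3]@np.array([(u-d['cx'])/d['fx'],-(v-d['cy'])/d['fy'],-1]); o=M[:3,3]
    return o+r*(z-o[2])/r[2]
def px(f,p):
    d=np.load('pics/'+f+'.npy',allow_pickle=True).item()
    c=np.array(d['world_to_cam'])@np.r_[p,1]; return d['cx']+d['fx']*c[0]/-c[2], d['cy']-d['fy']*c[1]/-c[2]
E
python3 - <<'E'
from h import *
s=snap('top','t1.png');print([k for k in s]); s=snap('side','s1.png'); st=robot.read_state();print(st, [getattr(robot,'tip_extent')])
for f in('t1','s1'):
  d=np.load(f'pics/{f}.npy',allow_pickle=True).item();print(np.linalg.inv(d['world_to_cam'])[:3,3])
E
```

```text
['color', 'fx', 'fy', 'cx', 'cy', 'world_to_cam']
{'time_s': 0.1, 'joint_positions': array([-8.19936147e-06,  2.41350602e-01,  3.82738112e-03,  1.33515173e+00,
       -3.58360154e-05,  1.57082778e+00]), 'joint_vel': array([ 1.01444986e-03, -1.43642938e-03,  4.17428532e-03, -2.56782004e-05,
        2.57038368e-04,  9.54395199e-04]), 'effort': array([-3.57412864e-04, -3.73140085e+01,  2.53010201e+01,  1.07858295e-02,
        2.43542411e-05, -2.54672034e-05]), 'tool_pos': array([ 4.99485194e-01, -1.40757900e-05,  2.55483379e-01]), 'eef_rot': array([-2.22056357e+00, -2.22047558e+00,  2.12557651e-03]), 'contact_force': array([ 0.6196375 , -0.56904903, -0.32436305]), 'torque': array([-0.00399283,  0.00587506, -0.01527038]), 'gripper_force': 0.0, 'gripper_width': 0.08562141053685396} [0.025]
[0.39778545 0.20744567 0.90606126]
[ 0.24827769 -0.40724847  0.57931232]
```

View pics/t1.png

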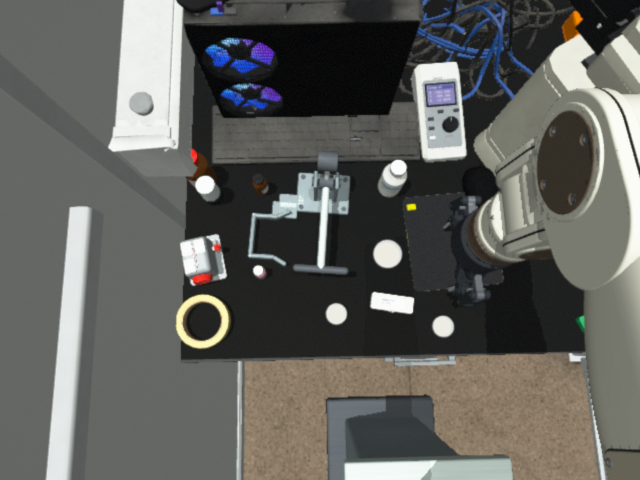

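View pics/s1.png

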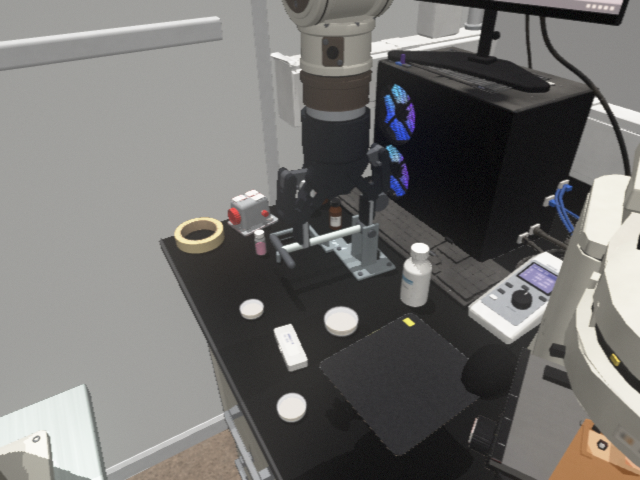

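The top view shows the closed arm with its crossbar at (320,269), pivot (328,180), and bay walls around (250–290, 213–262). Dishes are at (388,254) large, (336,314) and (443,326). The white bottle is near (392,185) and the mailer at (392,303).

```bash
python3 - <<'E'
from h import *
def s(n,u,v,z):print(n,np.round(pt('t1',u,v,z),4))
for n,u,v,z in [('bigdish',388,254,.016),('bigL',373,254,.016),('bigR',403,254,.016),('d2',336.5,314,.016),('d2L',326,314,.016),('d2R',347,314,.016),('d3',443,326,.016),
('barL',294,267,.085),('barR',347,271,.085),('mailerTL',372,293,.015),('mailerBR',413,312,.015),('pivot',327,180,.085),('bayBL',249,213,.022),('bayFL',249,257,.022),('vialtop',259,269,.052),('bottletop',398,167,.115)]: s(n,u,v,z)
im=cv2.imread('pics/t1.png')[140:340,230:430]; cv2.imwrite('pics/c1.png',cv2.resize(im,(800,600),interpolation=cv2.INTER_CUBIC) if 0 else cv2.resize(im,(600,600),interpolation=cv2.INTER_CUBIC))
E
```

```text
bigdish [0.5443 0.0581 0.016 ]
bigL [0.545  0.0886 0.016 ]
bigR [0.5436 0.0276 0.016 ]
d2 [0.4263 0.1666 0.016 ]
d2L [0.4268 0.1874 0.016 ]
d2R [0.4258 0.1458 0.016 ]
d3 [ 0.3979 -0.0429  0.016 ]
barL [0.5124 0.2462 0.085 ]
barR [0.5027 0.1478 0.085 ]
mailerTL [0.4662 0.0942 0.015 ]
mailerBR [0.4267 0.0144 0.015 ]
pivot [0.6807 0.1802 0.085 ]
bayBL [0.6349 0.34   0.022 ]
bayFL [0.5435 0.3394 0.022 ]
vialtop [0.5147 0.3154 0.052 ]
bottletop [0.6932 0.0471 0.115 ]
```

View pics/c1.png

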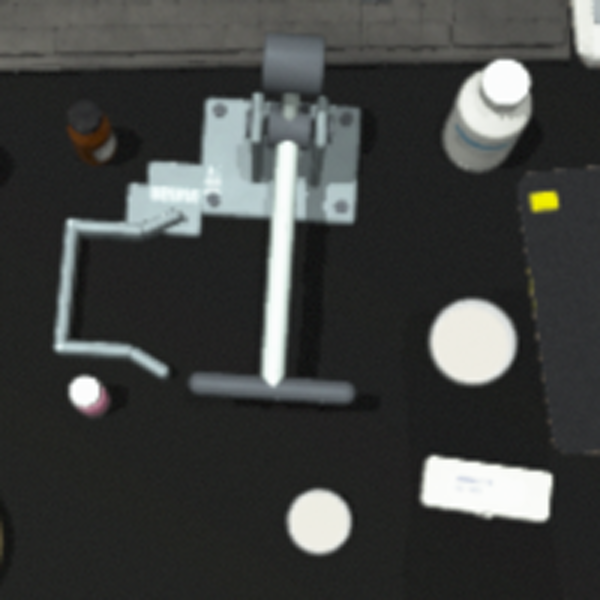

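The crop shows the bar ends at crop (190,382) and (355,392), and the bay's outer back corners at (66,220) and (55,350). The dish centre is at (473,342), about 88 px wide, which is roughly 59 mm and matches. I'll fit the dock pose to these points.

```bash
cat >> h.py <<'E'
D=np.array([.577,.190,-.098])
def dk(p,D=D):
    c,s=np.cos(D[2]),np.sin(D[2]); return np.array([D[0]+c*p[0]-s*p[1],D[1]+s*p[0]+c*p[1],p[2]])
E
python3 - <<'E'
from h import *
from scipy.optimize import least_squares
P=[((-.07,.052,.085),190,382),((-.07,-.052,.085),355,392),((.046,.148,.022),66,220),((-.046,.148,.022),55,350)]
f=lambda D:np.ravel([np.array(px('t1',dk(p,D)))-(230+u/3,140+v/3) for p,u,v in P])
r=least_squares(f,D);print(r.x,r.fun.round(1))
D=r.x
dish=pt('t1',230+473/3,140+342/3,.016);c,s=np.cos(D[2]),np.sin(D[2]);d=dish[:2]-D[:2]
print('dish',dish,'dock',c*d[0]+s*d[1],-s*d[0]+c*d[1]);print('home',dk((0,.111,0),D),'handle',dk((-.07,0,.085),D))
print('side px', [np.round(px('s1',p)) for p in (dish,dk((-.07,.052,.085),D),dk((-.07,-.052,.085),D))])
E
```

```text
[ 0.57714366  0.19020314 -0.0828517 ] [-0.2  0.1  0.6  0.1 -0.  -0.5 -0.4  0.4]
dish [0.54434326 0.05879373 0.016     ] dock -0.021812846577680553 -0.1336731086837385
home [0.58632968 0.30082238 0.        ] handle [0.50738378 0.19599612 0.085     ]
side px [array([339., 318.]), array([271., 235.]), array([292., 267.])]
```

>>> drive_tool(deltas=[{"grip":-1,"dx":0.4,"dy":-0.07,"spin":-0.32},{"grip":-1,"dx":0.4,"dy":-0.07,"spin":-0.32},{"grip":-1,"dx":0.4,"dy":-0.07,"spin":-0.32},{"grip":-1,"dx":0.4,"dy":-0.07,"spin":-0.32},{"grip":-1,"dx":0.4,"dy":-0.07,"spin":-0.32},{"grip":-1,"dx":0.4,"dy":-0.07,"spin":-0.32},{"grip":-1,"dx":0.4,"dy":-0.07,"spin":-0.32},{"grip":-1,"dx":0.4,"dy":-0.07,"spin":-0.32}])

```text
validation failed for argument at $.de...
```

>>> drive_tool(deltas=[{"grip":-1,"spin":-0.154},{"grip":-1,"spin":-0.154},{"grip":-1,"spin":-0.154},{"grip":-1,"spin":-0.154},{"grip":-1,"spin":-0.154},{"grip":-1,"spin":-0.154}])

```text
validation failed for argument at $.de...
```

```bash
cat >> h.py <<'E'
D=np.array([.57714,.1902,-.08285])
def todock(p):
    c,s=np.cos(D[2]),np.sin(D[2]);d=np.array(p[:2])-D[:2];return np.round(np.r_[c*d[0]+s*d[1],-s*d[0]+c*d[1],p[2]],4)
def stat():
    s=robot.read_state();m=R.from_rotvec(s['eef_rot']).as_matrix()
    print(s['time_s'],'dock',todock(s['tool_pos']),'w',s['tool_pos'].round(4),'F',s['contact_force'].round(2),'grip',s['gripper_width'],'j',s['joint_positions'].round(2))
    print('toolx deg',np.degrees(np.arctan2(m[1,0],m[0,0])),'tooly',np.degrees(np.arctan2(m[1,1],m[0,1])))
E
python3 -c "from h import *;stat()"
```

```text
0.1 dock [-0.0616 -0.196   0.2555] w [ 0.4995 -0.      0.2555] F [ 0.62 -0.57 -0.32] grip 0.08562141053685396 j [-0.    0.24  0.    1.34 -0.    1.57]
toolx deg 89.99773172879534 tooly -0.0022721348579428165
```

>>> drive_tool(deltas=[{"grip":-1,"dx":0.4,"dy":-0.07,"dz":0,"spin":-0.32},{"grip":-1,"dx":0.4,"dy":-0.07,"dz":0,"spin":-0.32},{"grip":-1,"dx":0.4,"dy":-0.07,"dz":0,"spin":-0.32},{"grip":-1,"dx":0.4,"dy":-0.07,"dz":0,"spin":-0.32},{"grip":-1,"dx":0.4,"dy":-0.07,"dz":0,"spin":-0.32},{"grip":-1,"dx":0.4,"dy":-0.07,"dz":0,"spin":-0.32},{"grip":-1,"dx":0.4,"dy":-0.07,"dz":0,"spin":-0.32},{"grip":-1,"dx":0.4,"dy":-0.07,"dz":0,"spin":-0.32}])

```text
time_s: 0.9
tool_pos: [0.4646, 0.2002, 0.2558]
eef_rot: [-0.876, -3.016, 0.001]
contact_force: [1.0, 0.6, 0.4]
gripper_width: -0.0001
gripper_force: 0.0
```

>>> drive_tool(deltas=[{"grip":-1,"dx":0,"dy":0,"dz":0.1,"spin":-0.154},{"grip":-1,"dx":0,"dy":0,"dz":0.2,"spin":-0.154},{"grip":-1,"dx":0,"dy":0,"dz":0.28,"spin":-0.154},{"grip":-1,"dx":0,"dy":0,"dz":0.34,"spin":-0.154},{"grip":-1,"dx":0,"dy":0,"dz":0.34,"spin":-0.154},{"grip":-1,"dx":0,"dy":0,"dz":0.34,"spin":-0.154}])

```text
time_s: 1.5
tool_pos: [0.4649, 0.1998, 0.0864]
eef_rot: [-0.132, -3.138, 0.001]
contact_force: [0.5, 0.5, 0.7]
gripper_width: 0.0001
gripper_force: 0.0
```

```bash
python3 -c "
from h import *
stat();snap('side','s2.png')
im=cv2.imread('pics/s2.png')[130:310,170:410];cv2.imwrite('pics/c2.png',cv2.resize(im,(800,600),interpolation=cv2.INTER_CUBIC))"
```

```text
1.5 dock [-0.1126  0.0003  0.0864] w [0.4649 0.1998 0.0864] F [0.55 0.47 0.73] grip 0.00014160467158216608 j [ 0.41  0.39 -0.25  0.92  0.    0.49]
toolx deg 175.17492909106673 tooly 85.17496203612701
```

View pics/c2.png

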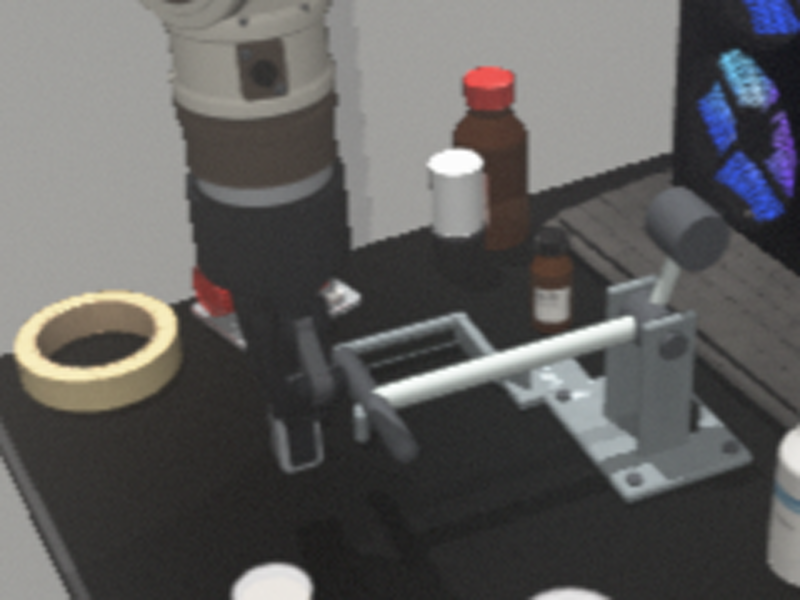

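The closed gripper hangs on the robot's side of the crossbar, with fingertips at crop (298,465) and the bar at (375,405). Next I'll make contact.

>>> drive_tool(deltas=[{"grip":-1,"dx":-0.02,"dy":0,"dz":0,"spin":0},{"grip":-1,"dx":-0.04,"dy":0,"dz":0,"spin":0},{"grip":-1,"dx":-0.046,"dy":0,"dz":0,"spin":0},{"grip":-1,"dx":-0.05,"dy":0,"dz":0,"spin":0},{"grip":-1,"dx":-0.053,"dy":0,"dz":0,"spin":0},{"grip":-1,"dx":-0.053,"dy":0,"dz":0,"spin":0}])

```text
time_s: 2.15
tool_pos: [0.4912, 0.1977, 0.0862]
eef_rot: [-0.128, -3.138, 0.0]
contact_force: [-0.5, -0.9, 0.7]
gripper_width: 0.0002
gripper_force: 0.2
```

>>> drive_tool(deltas=[{"grip":-1,"dx":-0.002,"dy":0,"dz":0,"spin":0},{"grip":-1,"dx":-0.004,"dy":0,"dz":0,"spin":0},{"grip":-1,"dx":-0.004,"dy":0,"dz":0,"spin":0}])

```text
time_s: 2.45
tool_pos: [0.4914, 0.1977, 0.0861]
eef_rot: [-0.127, -3.135, 0.0]
contact_force: [-6.1, 0.1, 4.8]
gripper_width: 0.0
gripper_force: 2.9
```

>>> drive_tool(deltas=[{"grip":-1,"dx":-0.004,"dy":0,"dz":-0.017,"spin":0},{"grip":-1,"dx":-0.005,"dy":0,"dz":-0.034,"spin":0},{"grip":-1,"dx":-0.007,"dy":0,"dz":-0.051,"spin":0},{"grip":-1,"dx":-0.01,"dy":0,"dz":-0.068,"spin":0}])

```text
time_s: 2.85
tool_pos: [0.4942, 0.1971, 0.1191]
eef_rot: [-0.126, -3.13, 0.001]
contact_force: [-8.6, 1.0, 0.2]
gripper_width: 0.0
gripper_force: 4.5
```

```bash
python3 -c "
from h import *
stat();snap('side','s3.png')
im=cv2.imread('pics/s3.png')[130:310,170:410];cv2.imwrite('pics/c3.png',cv2.resize(im,(800,600),interpolation=cv2.INTER_CUBIC))"
```

```text
2.85 dock [-0.0832  0.      0.1191] w [0.4942 0.1971 0.1191] F [-8.62  0.95  0.18] grip 1.1347762982078237e-05 j [ 0.38  0.41 -0.13  1.04  0.    0.46]
toolx deg 175.38925360306789 tooly 85.38991232178384
```

View pics/c3.png

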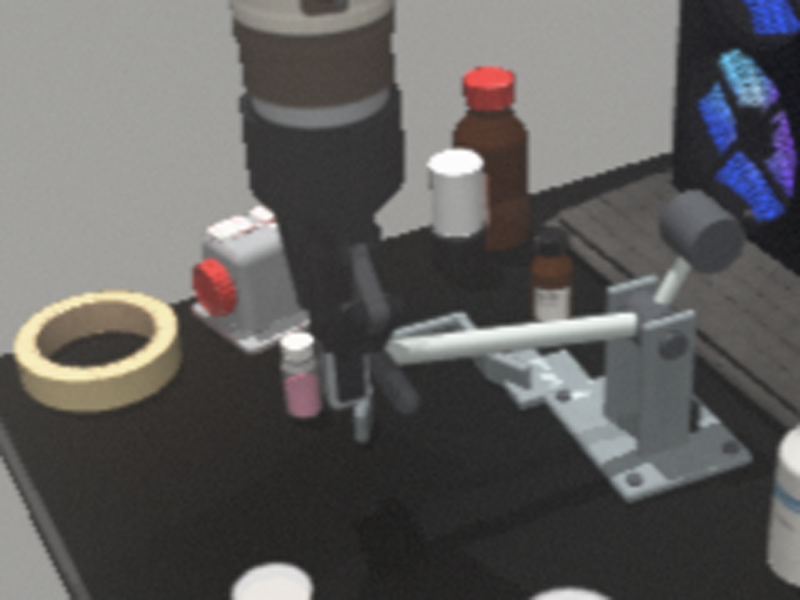

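The arm has risen to about 0.2 rad and follows the finger, so I'll continue along the arc.

>>> drive_tool(deltas=[{"grip":-1,"dx":-0.005,"dy":0,"dz":-0.017,"spin":0},{"grip":-1,"dx":-0.01,"dy":0,"dz":-0.033,"spin":0},{"grip":-1,"dx":-0.016,"dy":0,"dz":-0.049,"spin":0},{"grip":-1,"dx":-0.021,"dy":0,"dz":-0.065,"spin":0},{"grip":-1,"dx":-0.028,"dy":0,"dz":-0.08,"spin":0},{"grip":-1,"dx":-0.036,"dy":0,"dz":-0.095,"spin":0},{"grip":-1,"dx":-0.045,"dy":0,"dz":-0.11,"spin":0},{"grip":-1,"dx":-0.054,"dy":0,"dz":-0.124,"spin":0}])

```text
time_s: 3.7
tool_pos: [0.5181, 0.195, 0.182]
eef_rot: [-0.125, -3.124, 0.001]
contact_force: [-20.5, -0.4, 12.5]
gripper_width: 0.0001
gripper_force: 10.2
```

>>> drive_tool(deltas=[{"grip":-1,"dx":-0.001,"dy":0,"dz":-0.012,"spin":0},{"grip":-1,"dx":-0.01,"dy":0,"dz":-0.025,"spin":0},{"grip":-1,"dx":-0.021,"dy":0,"dz":-0.038,"spin":0},{"grip":-1,"dx":-0.032,"dy":0,"dz":-0.051,"spin":0},{"grip":-1,"dx":-0.044,"dy":0,"dz":-0.063,"spin":0},{"grip":-1,"dx":-0.056,"dy":0,"dz":-0.075,"spin":0}])

```text
time_s: 4.3
tool_pos: [0.5542, 0.1928, 0.2204]
eef_rot: [0.128, 3.138, 0.0]
contact_force: [0.2, -0.1, 0.3]
gripper_width: 0.0
gripper_force: 0.1
```

```bash
python3 -c "
from h import *
stat()"
```

```text
4.3 dock [-0.0231  0.0006  0.2204] w [0.5542 0.1928 0.2204] F [ 0.19 -0.11  0.32] grip 1.5455996135070372e-05 j [ 0.33  0.43  0.18  1.32 -0.    0.42]
toolx deg 175.31496091271453 tooly 85.31496944149619
```

>>> drive_tool(deltas=[{"grip":-1,"dx":-0.012,"dy":0,"dz":-0.01,"spin":0},{"grip":-1,"dx":-0.024,"dy":0,"dz":-0.018,"spin":0},{"grip":-1,"dx":-0.036,"dy":0,"dz":-0.024,"spin":0},{"grip":-1,"dx":-0.048,"dy":0,"dz":-0.03,"spin":0},{"grip":-1,"dx":-0.06,"dy":0,"dz":-0.034,"spin":0}])

```text
time_s: 4.8
tool_pos: [0.5837, 0.1902, 0.2369]
eef_rot: [-0.128, -3.139, 0.0]
contact_force: [0.6, -0.4, 0.6]
gripper_width: 0.0
gripper_force: 0.0
```

```bash
python3 -c "
from h import *
stat();snap('side','s4.png')
im=cv2.imread('pics/s4.png')[70:310,170:490];cv2.imwrite('pics/c4.png',cv2.resize(im,(800,600),interpolation=cv2.INTER_CUBIC))"
```

```text
4.8 dock [0.0065 0.0006 0.2369] w [0.5837 0.1902 0.2369] F [ 0.63 -0.37  0.58] grip 1.0578593570566505e-06 j [ 0.32  0.48  0.3   1.39 -0.    0.4 ]
toolx deg 175.31337047808805 tooly 85.31337048499167
```

View pics/c4.png

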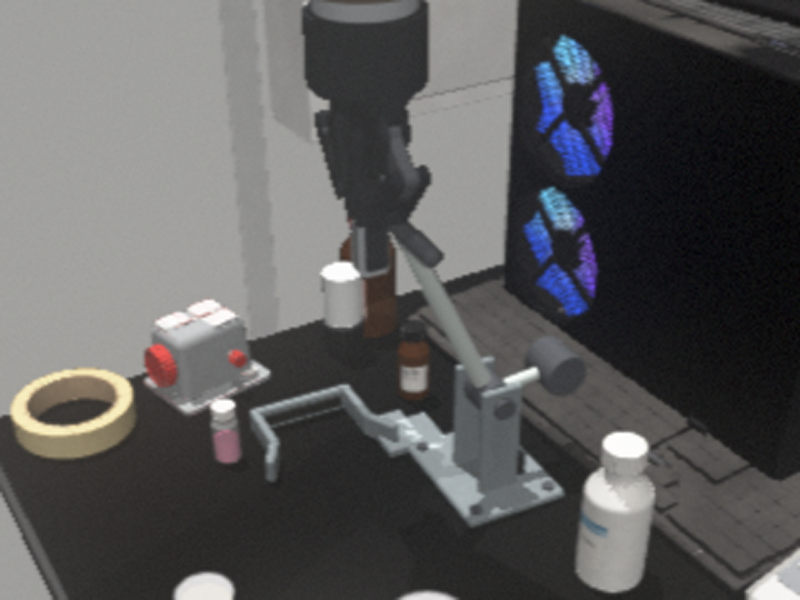

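The arm stands at about 1.2 rad, past balance and clear of the finger. I'll retreat and go behind the dish, turning the jaws so the two fingers cradle its rim.

>>> drive_tool(deltas=[{"grip":-1,"dx":0.1,"dy":0,"dz":0,"spin":0},{"grip":-0.18,"dx":0.1,"dy":-0.1,"dz":0,"spin":0.3},{"grip":-0.18,"dx":0.057,"dy":-0.2,"dz":0,"spin":0.3},{"grip":-0.18,"dx":0.057,"dy":-0.369,"dz":0,"spin":0.3},{"grip":-0.18,"dx":0.057,"dy":-0.369,"dz":0,"spin":0.3},{"grip":-0.18,"dx":0.057,"dy":-0.369,"dz":0,"spin":0.3},{"grip":-0.18,"dx":0.057,"dy":-0.369,"dz":0,"spin":0.3},{"grip":-0.18,"dx":0.057,"dy":-0.369,"dz":0,"spin":0.3}])

```text
time_s: 5.65
tool_pos: [0.5396, 0.008, 0.2368]
eef_rot: [-1.546, -2.735, 0.0]
contact_force: [0.3, 1.3, -0.6]
gripper_width: 0.0346
gripper_force: 0.0
```

>>> drive_tool(deltas=[{"grip":-0.18,"dx":0,"dy":0,"dz":0.1,"spin":0.2},{"grip":-0.18,"dx":0,"dy":0,"dz":0.2,"spin":0.2},{"grip":-0.18,"dx":0,"dy":0,"dz":0.26,"spin":0.2},{"grip":-0.18,"dx":0,"dy":0,"dz":0.26,"spin":0.2},{"grip":-0.18,"dx":0,"dy":0,"dz":0.26,"spin":0.2},{"grip":-0.18,"dx":0,"dy":0,"dz":0.26,"spin":0.2}])

```text
time_s: 6.25
tool_pos: [0.5403, 0.0088, 0.1073]
eef_rot: [2.307, 2.131, 0.001]
contact_force: [-0.1, -0.0, 0.5]
gripper_width: 0.035
gripper_force: 0.0
```

```bash
python3 -c "
from h import *
stat();print(robot.tip_extent);a=snap('top','t2.png');b=snap('side','s5.png')
im=np.hstack([cv2.resize(a['color'][120:340,220:480],(400,338)),cv2.resize(b['color'][140:440,190:470],(400,428))[:338]])
im=np.hstack([cv2.resize(a['color'][120:320,220:420],(400,400)),cv2.resize(b['color'][140:400,200:460],(400,400))])
cv2.imwrite('pics/c5.png',im[:,:,::-1])"
```

```text
6.25 dock [-0.0217 -0.1838  0.1073] w [0.5403 0.0088 0.1073] F [-0.12 -0.03  0.49] grip 0.03497886511145313 j [ 0.02  0.43 -0.14  1.01  0.    1.67]
toolx deg 85.44908810038953 tooly -4.55092012443254
0.025
```

View pics/c5.png

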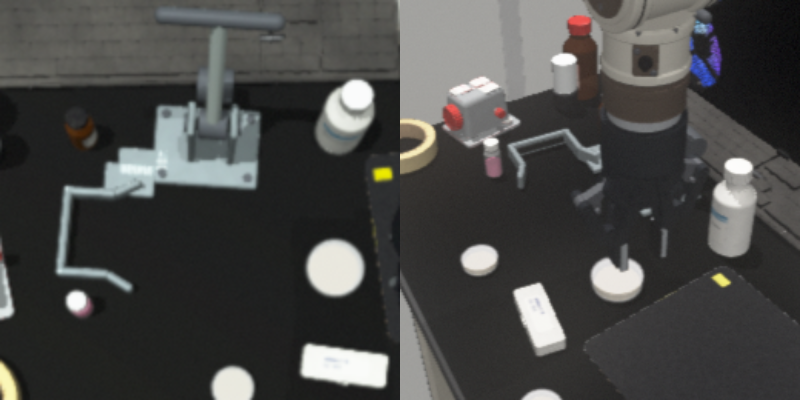

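The barrier arm has tipped fully back. The dish is undisturbed at top pixel (387.5,253.5), with the gripper above and behind it. Before descending I'll check the real fingertip height using the earlier picture.

```bash
python3 -c "
from h import *
for e in (.01,.02,.025,.03,.038,.05): print(e,np.round(np.array(px('s2',[.4649,.1998,.0864-e])),1), 'seen 259.4,270')
d=pt('t2',387.5,253.5,.016);print(todock(d))"
```

```text
0.01 [258.8 260.9] seen 259.4,270
0.02 [259.3 265.3] seen 259.4,270
0.025 [259.6 267.5] seen 259.4,270
0.03 [259.8 269.7] seen 259.4,270
0.038 [260.2 273.1] seen 259.4,270
0.05 [260.8 278.2] seen 259.4,270
[-0.0208 -0.1333  0.016 ]
```

>>> drive_tool(deltas=[{"grip":-0.18,"dx":0,"dy":0,"dz":0.08,"spin":0},{"grip":-0.18,"dx":0,"dy":0,"dz":0.13,"spin":0},{"grip":-0.18,"dx":0,"dy":0,"dz":0.15,"spin":0},{"grip":-0.18,"dx":0,"dy":0,"dz":0.158,"spin":0},{"grip":-0.18,"dx":0,"dy":0,"dz":0.158,"spin":0}])

```text
time_s: 6.85
tool_pos: [0.5403, 0.0088, 0.0285]
eef_rot: [2.309, 2.129, 0.001]
contact_force: [-0.4, 0.3, 0.6]
gripper_width: 0.035
gripper_force: 0.0
```

>>> drive_tool(deltas=[{"grip":-0.18,"dx":0.01,"dy":0,"dz":0,"spin":0},{"grip":-0.18,"dx":0.02,"dy":0,"dz":0,"spin":0},{"grip":-0.18,"dx":0.03,"dy":0,"dz":0,"spin":0},{"grip":-0.18,"dx":0.04,"dy":0,"dz":0,"spin":0},{"grip":-0.18,"dx":0.055,"dy":0,"dz":0,"spin":0},{"grip":-0.18,"dx":0.07,"dy":0.002,"dz":0,"spin":0},{"grip":-0.18,"dx":0.085,"dy":0.004,"dz":0,"spin":0},{"grip":-0.18,"dx":0.1,"dy":0.006,"dz":0,"spin":0}])

```text
time_s: 7.65
tool_pos: [0.5469, 0.0591, 0.0278]
eef_rot: [-2.31, -2.129, -0.0]
contact_force: [0.2, -0.4, 0.4]
gripper_width: 0.035
gripper_force: 0.1
```

```bash
python3 -c "
from h import *
stat();b=snap('side','s6.png')
cv2.imwrite('pics/c6.png',cv2.resize(b['color'][190:370,230:470],(800,600),interpolation=cv2.INTER_CUBIC)[:,:,::-1])"
```

```text
7.65 dock [-0.0193 -0.1331  0.0278] w [0.5469 0.0591 0.0278] F [ 0.17 -0.36  0.36] grip 0.034990368806540814 j [ 0.11  0.54 -0.19  0.84  0.    1.76]
toolx deg 85.33306064504124 tooly -4.666939391017429
```

View pics/c6.png

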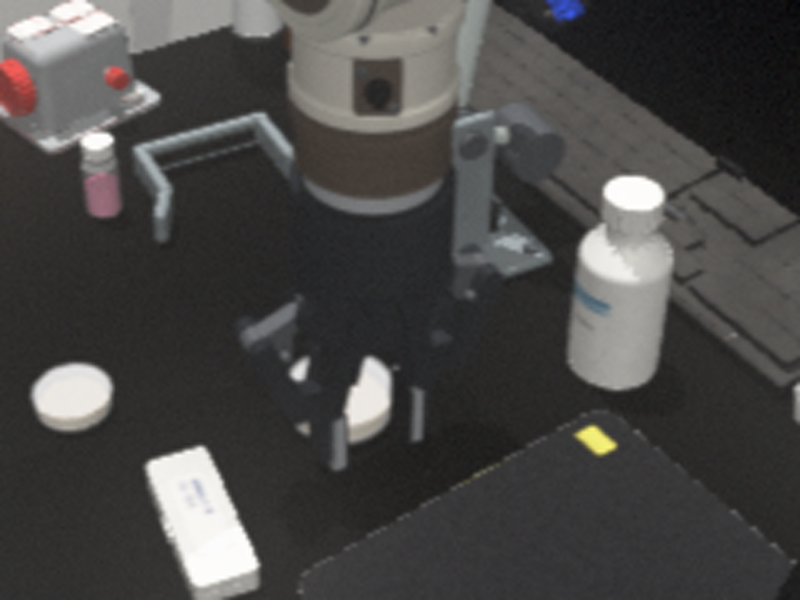

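The dish lies flat ahead of the two fingertips, which are at crop (338,465) and (417,437). I'll check its centring from its rim: left edge (292,378), right edge (392,390).

```bash
python3 -c "
from h import *
f=lambda u,v,z:print(todock(pt('s6',230+u*.3,190+v*.3,z)))
f(292,378,.012);f(392,390,.012);f(372,435,.002);f(338,465,.005);f(417,437,.005)
b=cv2.imread('pics/s6.png');m=cv2.inRange(b,(150,150,150),(255,255,255))[290:325,312:352];print(np.argwhere(m).min(0)+[290,312],np.argwhere(m).max(0)+[290,312])
for x in (-.03,-.02,-.01): print(x,[np.round((np.array(px('s6',dk((x+dx,-.099+dy,.016),D)))-(230,190))/.3) for dx,dy in((0,0),(-.029,0),(.029,0),(0,.029),(0,-.029))])
"
```

```text
[-0.0377 -0.0811  0.012 ]
[ 0.0056 -0.1124  0.012 ]
[-0.0142 -0.128   0.002 ]
[-0.0404 -0.1414  0.005 ]
[ 0.0045 -0.1419  0.005 ]
[297 317] [321 346]
-0.03 [array([320., 389.]), array([269., 407.]), array([369., 372.]), array([296., 355.]), array([345., 426.])]
-0.02 [array([337., 383.]), array([287., 401.]), array([386., 367.]), array([313., 350.]), array([362., 419.])]
-0.01 [array([354., 378.]), array([304., 395.]), array([403., 361.]), array([330., 344.]), array([380., 413.])]
```

Centred. On with the push.

>>> drive_tool(deltas=[{"grip":-0.18,"dx":0.015,"dy":0.001,"dz":0,"spin":0},{"grip":-0.18,"dx":0.035,"dy":0.003,"dz":0,"spin":0},{"grip":-0.18,"dx":0.055,"dy":0.005,"dz":0,"spin":0},{"grip":-0.18,"dx":0.075,"dy":0.007,"dz":0,"spin":0},{"grip":-0.18,"dx":0.095,"dy":0.009,"dz":0,"spin":0},{"grip":-0.18,"dx":0.115,"dy":0.011,"dz":0,"spin":0},{"grip":-0.18,"dx":0.135,"dy":0.013,"dz":0,"spin":0},{"grip":-0.18,"dx":0.15,"dy":0.015,"dz":0,"spin":0}])

```text
time_s: 8.5
tool_pos: [0.5605, 0.1336, 0.0278]
eef_rot: [2.31, 2.13, 0.0]
contact_force: [0.4, 0.2, 0.0]
gripper_width: 0.035
gripper_force: 0.1
```

>>> drive_tool(deltas=[{"grip":-0.18,"dx":0.015,"dy":0.002,"dz":0,"spin":0},{"grip":-0.18,"dx":0.035,"dy":0.004,"dz":0,"spin":0},{"grip":-0.18,"dx":0.055,"dy":0.007,"dz":0,"spin":0},{"grip":-0.18,"dx":0.075,"dy":0.01,"dz":0,"spin":0},{"grip":-0.18,"dx":0.095,"dy":0.013,"dz":0,"spin":0},{"grip":-0.18,"dx":0.115,"dy":0.016,"dz":0,"spin":0},{"grip":-0.18,"dx":0.13,"dy":0.019,"dz":0,"spin":0},{"grip":-0.18,"dx":0.14,"dy":0.021,"dz":0,"spin":0}])

```text
time_s: 9.3
tool_pos: [0.5767, 0.2023, 0.0278]
eef_rot: [2.31, 2.13, 0.0]
contact_force: [-0.2, 0.2, -0.9]
gripper_width: 0.0352
gripper_force: 0.1
```

```bash
python3 -c "
from h import *
stat();b=snap('side','s7.png');a=snap('top','t3.png')
im=np.hstack([cv2.resize(a['color'][180:300,230:350],(400,400),interpolation=cv2.INTER_CUBIC),cv2.resize(b['color'][190:350,220:380],(400,400),interpolation=cv2.INTER_CUBIC)])
cv2.imwrite('pics/c7.png',im[:,:,::-1])"
```

```text
9.3 dock [-0.0014  0.012   0.0278] w [0.5767 0.2023 0.0278] F [-0.16  0.16 -0.86] grip 0.03520778634919608 j [ 0.34  0.64 -0.01  0.92 -0.    1.99]
toolx deg 85.35362612210497 tooly -4.64637458165972
```

View pics/c7.png

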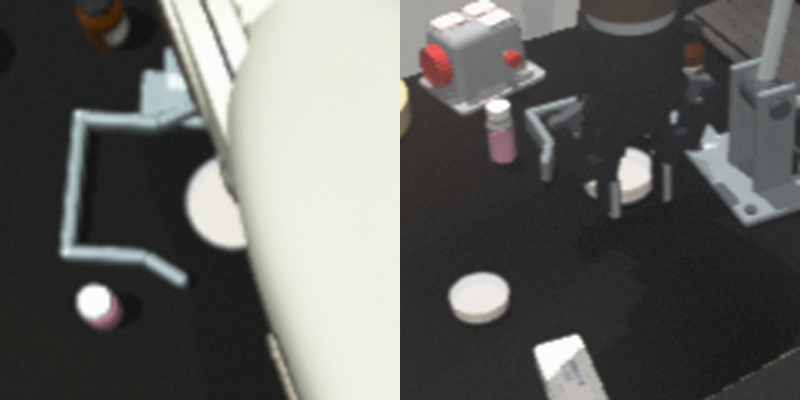

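The dish is entering the bay mouth, centred at about crop (232,203), roughly 4 mm to the near side of the bay axis. That is within the flare, and I'll correct slightly while pushing.

>>> drive_tool(deltas=[{"grip":-0.18,"dx":0.015,"dy":0.003,"dz":0,"spin":0},{"grip":-0.18,"dx":0.033,"dy":0.006,"dz":0,"spin":0},{"grip":-0.18,"dx":0.05,"dy":0.008,"dz":0,"spin":0},{"grip":-0.18,"dx":0.067,"dy":0.008,"dz":0,"spin":0},{"grip":-0.18,"dx":0.084,"dy":0.008,"dz":0,"spin":0},{"grip":-0.18,"dx":0.1,"dy":0.008,"dz":0,"spin":0},{"grip":-0.18,"dx":0.11,"dy":0.008,"dz":0,"spin":0},{"grip":-0.18,"dx":0.118,"dy":0.008,"dz":0,"spin":0}])

```text
time_s: 10.2
tool_pos: [0.5852, 0.2605, 0.0278]
eef_rot: [2.31, 2.129, -0.0]
contact_force: [0.1, -0.8, 0.8]
gripper_width: 0.0349
gripper_force: 0.1
```

>>> drive_tool(deltas=[{"grip":-0.18,"dx":0.004,"dy":0,"dz":0,"spin":0},{"grip":-0.18,"dx":0.008,"dy":0,"dz":0,"spin":0},{"grip":-0.18,"dx":0.012,"dy":0,"dz":0,"spin":0},{"grip":-0.18,"dx":0.012,"dy":0,"dz":0,"spin":0}])

```text
time_s: 10.6
tool_pos: [0.5858, 0.2659, 0.0278]
eef_rot: [-2.31, -2.129, -0.0]
contact_force: [0.4, 1.6, 0.3]
gripper_width: 0.0352
gripper_force: 0.0
```

```bash
python3 -c "
from h import *
stat()"
```

```text
10.6 dock [0.0024 0.0762 0.0278] w [0.5858 0.2659 0.0278] F [0.44 1.56 0.28] grip 0.03519090298854917 j [0.43 0.69 0.1  0.98 0.   2.08]
toolx deg 85.31851177524491 tooly -4.681488269411774
```

>>> drive_tool(deltas=[{"grip":-0.18,"dx":0.002,"dy":0,"dz":0,"spin":0},{"grip":-0.18,"dx":0.004,"dy":0,"dz":0,"spin":0},{"grip":-0.18,"dx":0.004,"dy":0,"dz":0,"spin":0}])

```text
time_s: 10.9
tool_pos: [0.5859, 0.2677, 0.0278]
eef_rot: [2.31, 2.129, -0.0]
contact_force: [0.7, -0.2, -0.6]
gripper_width: 0.0348
gripper_force: 0.2
```

>>> drive_tool(deltas=[{"grip":-0.18,"dx":0.001,"dy":0,"dz":0,"spin":0},{"grip":-0.18,"dx":0.002,"dy":0,"dz":0,"spin":0},{"grip":-0.18,"dx":0.002,"dy":0,"dz":0,"spin":0}])

```text
time_s: 11.2
tool_pos: [0.5859, 0.2681, 0.0277]
eef_rot: [2.31, 2.128, -0.002]
contact_force: [-0.2, -3.3, 0.6]
gripper_width: 0.0353
gripper_force: 1.5
```

Firm contact at the expected position. I'll back off, raise and inspect.

>>> drive_tool(deltas=[{"grip":-0.18,"dx":-0.01,"dy":0,"dz":0,"spin":0},{"grip":-0.18,"dx":-0.04,"dy":0,"dz":0,"spin":0},{"grip":-0.18,"dx":-0.1,"dy":-0.02,"dz":0,"spin":0},{"grip":-0.18,"dx":-0.2,"dy":-0.06,"dz":0,"spin":0},{"grip":-0.18,"dx":-0.3,"dy":-0.1,"dz":-0.05,"spin":0},{"grip":-0.18,"dx":-0.4,"dy":-0.12,"dz":-0.15,"spin":0},{"grip":-0.18,"dx":-0.5,"dy":-0.15,"dz":-0.25,"spin":0},{"grip":-0.18,"dx":-0.55,"dy":-0.15,"dz":-0.35,"spin":0}])

```text
time_s: 12.0
tool_pos: [0.4951, 0.0329, 0.1554]
eef_rot: [-2.31, -2.126, 0.003]
contact_force: [1.9, 0.8, -0.3]
gripper_width: 0.0352
gripper_force: 0.0
```

```bash
python3 -c "
from h import *
stat();b=snap('side','s8.png');a=snap('top','t4.png')
im=np.hstack([cv2.resize(a['color'][140:340,230:430],(400,400),interpolation=cv2.INTER_CUBIC),cv2.resize(b['color'][190:350,220:380],(400,400),interpolation=cv2.INTER_CUBIC)])
z=cv2.resize(a['color'][195:275,235:395],(800,400),interpolation=cv2.INTER_CUBIC)
im=np.vstack([cv2.resize(im,(400,200)),z[:,:400]]) if 0 else np.hstack([cv2.resize(a['color'][200:280,240:320],(400,400),interpolation=cv2.INTER_CUBIC),cv2.resize(b['color'][190:350,220:380],(400,400),interpolation=cv2.INTER_CUBIC)])
cv2.imwrite('pics/c8.png',im[:,:,::-1])
c=dk((0,.111,.016),D);print([np.round((np.array(px('t4',p))-(240,200))*5) for p in (c,dk((0,.14,.016),D),dk((0,.082,.016),D),dk((.029,.111,.016),D),dk((-.029,.111,.016),D))])"
```

```text
12.0 dock [-0.0688 -0.1636  0.1554] w [0.4951 0.0329 0.1554] F [ 1.89  0.78 -0.26] grip 0.03517585381032305 j [ 0.07  0.3  -0.18  1.09  0.    1.72]
toolx deg 85.25157653083616 tooly -4.748444405624311
[array([142., 182.]), array([ 72., 178.]), array([213., 186.]), array([148., 113.]), array([137., 252.])]
```

View pics/c8.png

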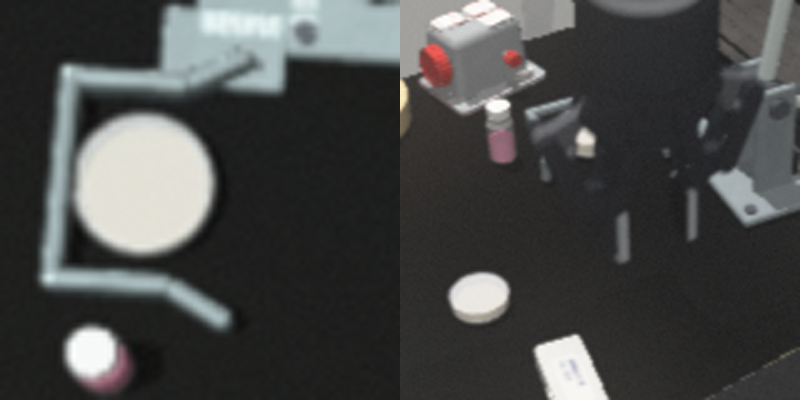

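The dish lies flat in the bay against the back wall: centre seen at crop (145,183), expected (142,182). The barrier is still raised and nothing is touched. I'll let the arm settle, then hand in.

>>> drive_tool(deltas=[{"grip":-0.18,"dx":0,"dy":0,"dz":-0.1,"spin":0},{"grip":-0.18,"dx":0,"dy":0,"dz":-0.1,"spin":0},{"grip":-0.18,"dx":0,"dy":0,"dz":-0.1,"spin":0}])

```text
time_s: 12.4
tool_pos: [0.4983, 0.0351, 0.2061]
eef_rot: [2.309, 2.127, 0.005]
contact_force: [-0.1, -0.1, -0.1]
gripper_width: 0.0348
gripper_force: 0.0
```

```bash
python3 -c "
from h import *
print(robot.sign_off())"
```

```text
the job is handed in; nothing more can be done
None
```

I handed the job in at about 12.4 s: the barrier arm is tipped back and stays up by itself, and the dish lies flat in the bay, within about 1 mm of home in the last picture, after firm contact against the back wall.

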